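# Load the air-blow station and set its air valve two turns open

## Task

First push the orange-knobbed shuttle with the black housing under the blue blow-off hood until it is fully home against its stop. Then turn the red valve wheel by its black crank handle clockwise (seen from above) until it is closed firmly at its stop, and open it again by exactly two full turns. Finish still gripping the crank handle, at rest, and leave everything else on the bench undisturbed.

Things in the scene. Friction and masses are not known exactly. Their poses are not given: they have to be found in the camera images.
- station: Air-blow station, fixed to the bench: aluminium base plate 315 x 150 x 12 mm with two dark rails (tops 28 mm above the bench) along its x axis and a blue hood bridging them. Origin on the bench, exactly below the shuttle knob's axis when the shuttle is home; x points along the rails towards the hood, z up. The plate spans x -125 to 190 mm; the hood spans x 85 to 175 mm, y +-75 mm, z 85 to 99 mm, with a fitting on top up to 131 mm at x = 130 mm.
- shuttle (a joint): Travel of the shuttle along the station's +x in m: 0 = fully out, 0.100 = home against its stop. It slides with about 2 N of friction and stays where it is left.
- shuttle_knob (a point): Middle of the graspable part of the shuttle's orange knob: an upright round post of 22 mm diameter, free from 24 to 70 mm above the bench; this point is 54 mm above the bench, on its axis. The shuttle is a grey plate 90 mm wide (top 24 mm above the bench) from 20 mm behind the knob to 175 mm ahead, carrying an open black housing 110 x 75 mm, 34 mm high, from 55 to 165 mm ahead of the knob.
- valve: Brass air valve on a dark round foot of 96 mm diameter, fixed to the bench, with level pipe stubs to its y sides (reaching 80 mm out, 42 mm high). Origin on the bench below the stem, z up; x points along the white mark on the foot, over which the crank handle stands when the valve is closed.
- wheel_centre (a point): Centre of the red wheel, on the stem's upright axis, 100 mm above the bench. The wheel lies level: 122 mm over the rim, rim 12 mm thick, tops of the rim, spokes and hub 106 to 111 mm above the bench.
- wheel (a joint): Angle of the wheel in rad from its closed stop: 0 = closed (hard stop), positive = opened, counter-clockwise seen from above; 6.283 per turn, so two turns open is 12.566. Its upper stop is at 20.0. It turns with about 0.12 N m of friction (2.5 N at the handle) and stays where it is left. It starts between about half a turn and one and a third turns open.
- crank_handle: Black upright crank handle on the wheel, 23 mm diameter, 55 mm long, from 108 to 163 mm above the bench, its axis 48 mm from the wheel's axis. It spins freely about its own axis, so a gripper that holds it may keep its heading while it goes round. Origin at the centre of its lower end, 108 mm above the bench; z up along the handle.
- screwdriver: Red-handled screwdriver 160 mm long, lying on the bench; leave alone. Origin on the bench under its middle.
- spare_shell: Loose open black housing with a green board, 110 x 75 x 34 mm; leave alone. Origin under its centre.
- jar: Small amber jar with blue cap, 46 mm diameter, 55 mm high, standing between station and valve; leave alone. Origin under its centre.
- tape_roll: Yellow roll of tape, 64 mm diameter, 24 mm high; leave alone. Origin under its centre.
- parts_tray: Small blue divided tray 90 x 70 x 35 mm; leave alone. Origin under its centre.
- cleaner_bottle: White bottle, 52 mm diameter, 120 mm high; leave alone. Origin under its centre.

How it is judged:
By the outcome, as a careful person would: the job done as asked, in the order asked, and still so for the second after the job is handed in, while the arm keeps its last pose, push and grip.
It also fails if it takes over 72 s, if anything falls off the work surface, if the arm or the gripper's body presses on something with over 40 N, if the wrist force passes 120 N, or if a joint passes its speed limit or range.

## Robot

A 6-joint arm with a two-finger parallel gripper is mounted at the origin on the work surface. World frame = base frame: x ahead of the robot, y to its left, z up, the work surface at z = 0. Lengths are in m, angles in rad, forces in N, time in s.
With the tool pointing down it reaches from about 0.35 to 0.775 m from the base axis. Payload 5.5 kg.
Tool frame: the origin (TCP) lies on the centre line of the jaws, within the pads' length; the fingertips stand 11 mm ahead of it and the grasp point (between the pads) lies 8 mm behind it; z points along the fingers, y is the line along which they close (so a half turn about z gives the same grasp; the last joint's range is limited). The gripper opens to 85 mm and grips with 20 to 120 N. Pads are 22 mm wide; open, the fingers measure 114 mm over their backs; the gripper's body (76 mm by 85 mm) begins 54 mm behind the grasp point. The pads swing forward as they close: fully open they stand 13 mm farther back than shut.
Start: joints at [-0.14, 0.313, 0.046, 1.304, 0, 1.431], TCP at [0.575, -0, 0.242] pointing down, gripper open.
Joint ranges: [-2.76, 2.76], [-0.86, 1.69], [-1.03, 1.26], [-2.2, 2.34], [-1.47, 1.5], [-3.14, 3.14]. Speed limits (rad/s): [2.57, 2.57, 3.14, 3.14, 3.14, 3.14].

## Interface

Orientations are given as a unit quaternion [w, x, y, z].
In Python, from workcell import get_state, eyes, env gives the robot as it stands.
- The arm moves only by the shell command python3 -m inch 'ROWS' [OPENING] [FORCE]. ROWS is JSON, one flat list of numbers, 4 for each row, row after row: the shift along the tool's x, y, z in cm, then the turn about the tool's z in rad. A call has exactly 5 rows; each row shifts and turns the commanded pose from where the row before left it, along the tool's axes as they then stand; what a row does not reach is not made up. A row lasts 1/12 s, in which the tool goes at most 41.7 mm and 7.16 degrees, less where a joint would pass 70% of its speed; a pose out of reach is approached as far as the arm can. A call is refused whole if a number of a shift passes 4.17 or a number of a turn 0.125, either way. A call with a gripper value outside its range is refused whole. OPENING is the opening, from -1 (shut) to 1 (fully open), set as the call begins (- or left out, the last holds). The fingers move at their own pace and stop on an object; FORCE is the grip in N (left out, the last holds). Time passes only in rows, so rows that do not move let the fingers close, or fill a call up. It gives the time, the measured TCP pose, the force, the opening and the grip force at its end, in the units of the state.
- get_state(): the state, without advancing time (a new reading comes with each control period).
- eyes.read_camera(name): name is "scene" or "side" or "wrist"; returns the picture (480x640x3 uint8, red, green, blue); there is no depth.
- eyes.camera_info(name): a dict with "fovy" (degrees; the focal length in pixels is half the picture's height over the tangent of half this angle, whatever the lens; pixels are square), "cx", "cy" (the principal point, pixels), "xyz" and "orientation" of the camera in the world. Camera axes: x right, y down, z forward; pixel columns grow to the right and rows downward; lengths in m; the calibration is good to about 2 mm. The wrist camera is an equidistant fisheye: a pixel r from the principal point sees the ray r / f radians off the axis. A picture is of the moment at which its call begins: read the wrist's pose just before it. camera_info takes no time and is no camera call; for the wrist camera it gives the pose at the moment of the call.
- env.hand_in(): hands the job in; it is judged then, once.
The state is a dict: "clock": time; "joint_pos": joint angles; "qvel": joint speeds; "tau": joint torques, N m; "tcp_pos": TCP position; "orientation": TCP orientation; "wrist_force": force on the tool from outside, world axes, zero at the start; "ft_torque": the same for the moment, N m; "finger_gap": finger opening in m; "grip_force": force on a finger pad.
Only numpy, scipy, OpenCV 4.12 (cv2) and the standard library are available. Lean on these libraries where they do the work, as an engineer would, in place of code of your own. Each camera call takes 0.05 s, during which the arm holds its last target. There are 200 camera calls.

## Working session

There is one attempt and no reset: what is moved stays moved. The work goes in short steps, Python scripts to look and compute and a shell command to move; the robot and the scene stay as the last step left them, time stands still between calls to the robot, and variables do not carry over. Pictures are saved under pics/ and viewed, at most 10 in all, crops included, and the job is handed in when it is done.

```bash
mkdir -p pics; ls; python3 - <<'E'
from workcell import get_state, eyes, env
import cv2,json
s=get_state();print({k:s[k] for k in('clock','tcp_pos','orientation','finger_gap')})
for n in("scene","side","wrist"):
    print(n,eyes.camera_info(n)); cv2.imwrite(f"pics/{n}0.png",eyes.read_camera(n)[:,:,::-1])
E
```

```text
pics
{'clock': 0.0, 'tcp_pos': array([5.74495505e-01, 4.66548830e-05, 2.41411901e-01]), 'orientation': array([-7.26474699e-04,  7.07114318e-01,  7.07098658e-01, -5.49949516e-04]), 'finger_gap': 0.08537887563407115}
scene {'fovy': 55.42954474149296, 'cx': 312.80770050939566, 'cy': 235.87431275509968, 'xyz': array([1.1509345 , 0.59580282, 0.93566938]), 'orientation': array([-0.14750349,  0.36464798,  0.8459708 , -0.36001109])}
side {'fovy': 54.124635588499956, 'cx': 310.3105504469298, 'cy': 239.93927588962336, 'xyz': array([0.3325128 , 0.92371261, 0.91791899]), 'orientation': array([ 0.04257344, -0.08701424,  0.90895105, -0.40549231])}
wrist {'fovy': 65.70646984690485, 'cx': 319.2387904370169, 'cy': 234.5874307627752, 'xyz': array([0.57490535, 0.06707828, 0.37337258]), 'orientation': array([ 1.32981769e-01,  9.91118160e-01,  7.36514192e-04, -3.15285658e-04])}
```

View pics/scene0.png

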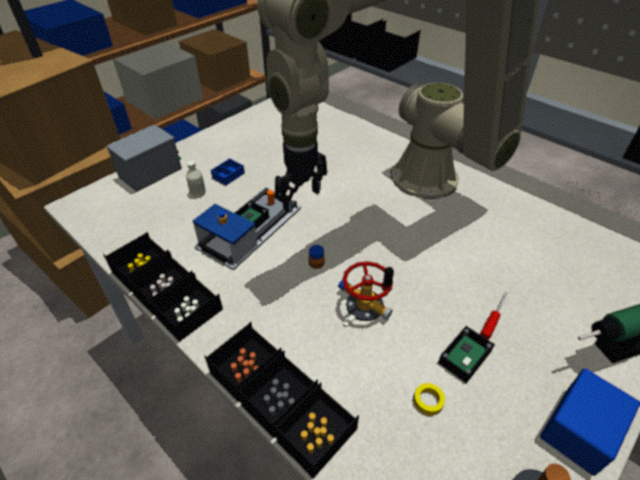

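View pics/side0.png

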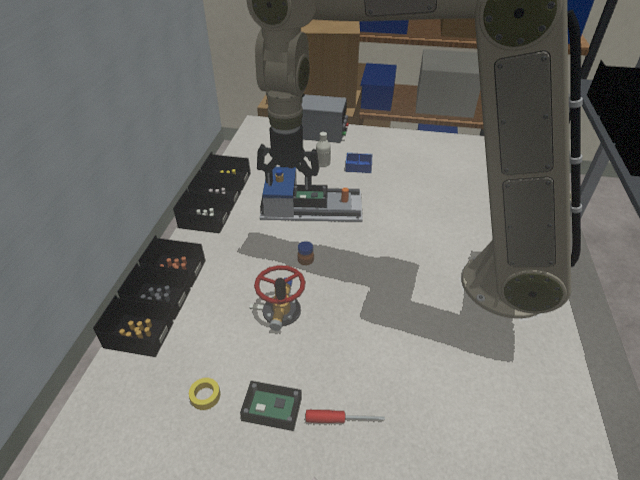

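```bash
cat > h.py <<'E'
import numpy as np,cv2
from scipy.spatial.transform import Rotation as R
from workcell import get_state, eyes, env
def cam(n):
    c=eyes.camera_info(n);q=c['orientation'];c['R']=R.from_quat([q[1],q[2],q[3],q[0]]).as_matrix()
    c['f']=240/np.tan(np.radians(c['fovy'])/2);c['fish']=n=='wrist';return c
def ray(c,p):
    d=(np.array(p,float)-[c['cx'],c['cy']])/c['f'];r=np.hypot(*d)
    v=np.array([*d,1.]) if not c['fish'] else np.array([*(d/max(r,1e-9)*np.sin(r)),np.cos(r)])
    return c['R']@(v/np.linalg.norm(v))
def onz(c,p,z):
    v=ray(c,p);return c['xyz']+v*(z-c['xyz'][2])/v[2]
def tri(obs):
    A=0;b=0
    for c,p in obs:
        v=ray(c,p);M=np.eye(3)-np.outer(v,v);A=A+M;b=b+M@c['xyz']
    X=np.linalg.solve(A,b);return X,[round(1000*np.linalg.norm((np.eye(3)-np.outer(ray(c,p),ray(c,p)))@(X-c['xyz'])),1) for c,p in obs]
def blobs(im,h0,h1,s=110,v=50,roi=None,mn=15):
    H=cv2.cvtColor(im,cv2.COLOR_RGB2HSV);m=cv2.inRange(H,(h0,s,v),(h1,255,255))
    if h0==0: m|=cv2.inRange(H,(176,s,v),(180,255,255))
    if roi: k=np.zeros_like(m);x0,y0,x1,y1=roi;k[y0:y1,x0:x1]=255;m&=k
    n,l,st,ce=cv2.connectedComponentsWithStats(m)
    return [(ce[i].round(1).tolist(),st[i].tolist()) for i in range(1,n) if st[i][4]>=mn],m
E
python3 - <<'E'
from h import *
S={n:cv2.imread(f'pics/{n}0.png')[:,:,::-1].copy() for n in('scene','side')}
for n,r1,r2 in(('scene',(250,175,290,215),(330,250,405,310)),('side',(330,180,360,210),(245,255,315,315))):
    c=cam(n)
    print(n,'knob',blobs(S[n],2,16,roi=r1)[0])
    b,m=blobs(S[n],0,6,s=120,roi=r2); print('wheel',b)
    p=cv2.findNonZero(m); h=cv2.convexHull(p)[:,0]
    X=np.array([onz(c,q,.105) for q in h])[:,:2]
    print('circ',cv2.minEnclosingCircle(X.astype(np.float32)))
    print('hood',blobs(S[n],100,125,roi=(180,160,300,260))[0])
v=np.hstack([cv2.resize(S['scene'][175:325,180:420],None,fx=1.66*1,fy=1.66*1,interpolation=cv2.INTER_CUBIC),cv2.resize(S['side'][165:315+20,235:375],None,fx=1.66*249/282*1.0,fy=249/170,interpolation=cv2.INTER_CUBIC)])
w=cv2.imread('pics/wrist0.png'); v=cv2.resize(v[:,:,::-1],(640,260))
cv2.imwrite('pics/mix.png',np.vstack([v,cv2.resize(w,(440,330)) if 0 else cv2.copyMakeBorder(cv2.resize(w,(450,338)),0,0,0,190,0)]))
E
```

```text
scene knob [([270.4, 196.4], [266, 190, 9, 15, 100])]
wheel [([365.1, 281.7], [343, 262, 49, 38, 565])]
circ ((0.5624033808708191, 0.19495823979377747), 0.060723964124917984)
hood [([227.2, 171.5], [212, 160, 32, 25, 503]), ([224.0, 223.7], [194, 204, 61, 40, 1219])]
side knob [([344.8, 194.1], [342, 188, 7, 14, 68])]
wheel [([279.4, 282.7], [255, 266, 50, 37, 454])]
circ ((0.5549106597900391, 0.19846192002296448), 0.059593796730041504)
hood [([281.1, 182.3], [263, 167, 32, 29, 608])]
```

View pics/mix.png

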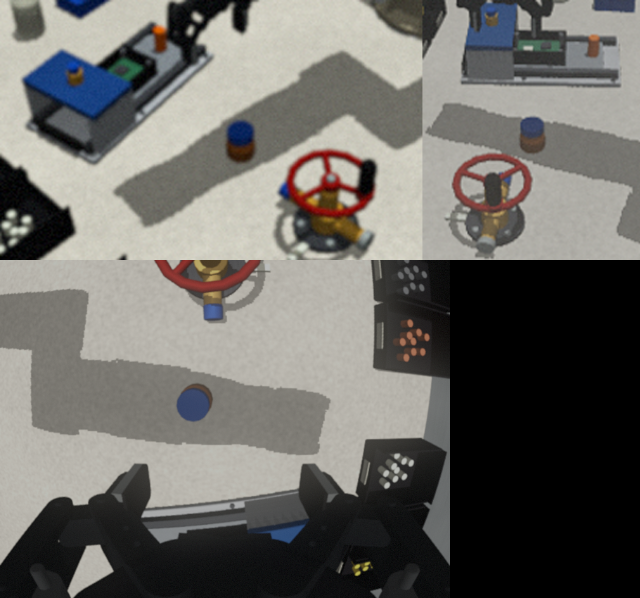

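```bash
python3 - <<'E'
from h import *
S={n:cv2.imread(f'pics/{n}0.png')[:,:,::-1].copy() for n in('scene','side')}
sc,sd=cam('scene'),cam('side')
print('knob',tri([(sc,(270.4,196.4)),(sd,(344.8,194.1))]))
ob=[]
for n,c,r in(('scene',sc,(378,258,402,296)),('side',sd,(270,272,290,306))):
    im=S[n];g=im.max(2);m=np.zeros_like(g);x0,y0,x1,y1=r;m[y0:y1,x0:x1]=(g[y0:y1,x0:x1]<60)*255
    k,l,st,ce=cv2.connectedComponentsWithStats(m);i=1+st[1:,4].argmax();print(n,ce[i],st[i]);ob.append((c,ce[i]))
print('handle',tri(ob))
for n,c,(a,b,cc,d) in(('scene',sc,(180,180,310,270)),('side',sd,(255,160,370,225))):
    _,m=blobs(S[n],100,125,s=90,v=40,roi=(a,b,cc,d) if n=='side' else (190,200,260,250))
    k,l,st,ce=cv2.connectedComponentsWithStats(m);i=1+st[1:,4].argmax()
    h=cv2.convexHull(cv2.findNonZero((l==i).astype(np.uint8)))[:,0]
    X=np.array([onz(c,q,.099)[:2] for q in h],np.float32);print(n,'hood',cv2.minAreaRect(X))
print('edge',[onz(sd,p,.012).round(4) for p in((262,219),(361,220))])
E
```

```text
knob (array([ 0.46122671, -0.2585979 ,  0.0468118 ]), [np.float64(0.2), np.float64(0.2)])
scene [387.58709677 277.67096774] [382 268  11  21 155]
side [280.70588235 295.52941176] [276 293   9   6  17]
handle (array([0.53798261, 0.2393345 , 0.11918187]), [np.float64(6.0), np.float64(6.0)])
scene hood ((0.6635955572128296, -0.21870514750480652), (0.09922832995653152, 0.1551954448223114), 9.331385612487793)
side hood ((0.658809244632721, -0.22029685974121094), (0.08866821974515915, 0.15058177709579468), 8.946883201599121)
edge [array([ 0.6962, -0.1331,  0.012 ]), array([ 0.3999, -0.1839,  0.012 ])]
```

```bash
python3 -m inch '[-2.6,-1.13,0,0, -2.6,-1.13,0,0, -2.6,-1.13,0,0, -2.6,-1.13,0,0, -2.6,-1.13,0,0]' 0.06 30
python3 -m inch '[-2.6,-1.13,0,0, -2.6,-1.13,0,0, -2.6,-1.13,0,0, -2.6,-1.13,0,0, -2.5,-1.13,0,0]'
python3 -m inch '[0,0,2.5,-0.082, 0,0,2.5,-0.082, 0,0,2.5,0, 0,0,2.0,0, 0,0,0,0]'
python3 - <<'E'
from h import *
c=cam('wrist');im=eyes.read_camera('wrist');cv2.imwrite('pics/w1.png',im[:,:,::-1])
b,_=blobs(im,2,16);print(b)
for q in b: print(onz(c,q[0],.06))
s=get_state();print(s['tcp_pos'],s['orientation'],s['finger_gap'],s['wrist_force'])
E
```

```text
clock: 0.57
tcp_pos: [0.5177, -0.1309, 0.242]
orientation: [-0.0, 0.707, 0.707, -0.0]
wrist_force: [0.0, 0.0, -0.4]
finger_gap: 0.0451
grip_force: 0.0
clock: 0.98
tcp_pos: [0.4612, -0.2602, 0.2421]
orientation: [-0.0, 0.707, 0.707, -0.0]
wrist_force: [1.1, 0.2, 0.9]
finger_gap: 0.0452
grip_force: 0.0
clock: 1.4
tcp_pos: [0.4594, -0.2572, 0.1429]
orientation: [-0.004, 0.647, 0.762, -0.0]
wrist_force: [-0.8, 0.4, -0.3]
finger_gap: 0.0455
grip_force: 0.0
[([325.9, 242.7], [308, 218, 36, 48, 1308]), ([7.3, 476.9], [2, 473, 14, 7, 53])]
[ 0.4627309  -0.25293633  0.06      ]
[ 0.07162179 -0.6821213   0.06      ]
[ 0.46036912 -0.25783661  0.1451952 ] [-2.64733585e-03  6.46900460e-01  7.62569852e-01 -8.29817576e-05] 0.04523399047036127 [0.78342972 0.62281963 0.96595301]
```

View pics/w1.png

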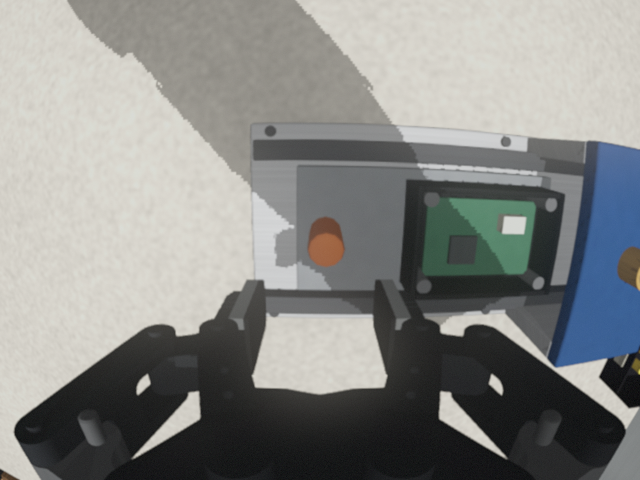

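```bash
python3 -m inch '[0.2,0,2.5,0, 0,0,2.5,0, 0,0,2.5,0, 0,0,2.2,0, 0,0,0,0]'
python3 -m inch '[0,2,0,0, 0,2,0,0, 0,1.5,0,0, 0,1,0,0, 0,0.5,0,0]'
python3 - <<'E'
from h import *
s=get_state();print(s['tcp_pos'],s['finger_gap'],s['wrist_force'])
sc,sd=cam('scene'),cam('side')
im=eyes.read_camera('side');i2=eyes.read_camera('scene')
a=blobs(im,2,16,roi=(290,175,365,210))[0];b=blobs(i2,2,16,roi=(235,175,300,230))[0];print(a,b)
cv2.imwrite('pics/p2.png',np.vstack([cv2.resize(im[150:230,240:380],(560,320)),cv2.resize(i2[170:270,180:320],(560,280))])[:,:,::-1])
E
```

```text
clock: 1.87
tcp_pos: [0.4602, -0.2557, 0.048]
orientation: [-0.002, 0.647, 0.763, -0.0]
wrist_force: [-1.1, -0.1, 0.3]
finger_gap: 0.0454
grip_force: 0.0
clock: 2.28
tcp_pos: [0.5327, -0.2461, 0.0522]
orientation: [0.001, 0.646, 0.763, -0.0]
wrist_force: [-1.8, -1.1, 1.9]
finger_gap: 0.0455
grip_force: 1.2
[ 0.53265789 -0.24605614  0.05223898] 0.04553826370398918 [-1.76732936 -1.09947438  1.93934009]
[([325.5, 194.3], [323, 188, 6, 14, 78])] [([257.7, 207.0], [253, 199, 9, 17, 105])]
```

```bash
python3 -m inch '[0,0.4,0,0, 0,0.4,0,0, 0,0.4,0,0, 0,0.4,0,0, 0,0,0,0]'
python3 -m inch '[0,0.4,0,0, 0,0.4,0,0, 0,0.2,0,0, 0,0.2,0,0, 0,0,0,0]'
```

```text
clock: 2.8
tcp_pos: [0.5442, -0.2436, 0.0504]
orientation: [-0.002, 0.647, 0.762, -0.002]
wrist_force: [-10.1, -3.4, 7.2]
finger_gap: 0.0453
grip_force: 4.9
clock: 3.22
tcp_pos: [0.5445, -0.2435, 0.0497]
orientation: [-0.009, 0.649, 0.761, -0.011]
wrist_force: [-42.0, -12.7, 24.7]
finger_gap: 0.0455
grip_force: 21.8
```

```bash
python3 -m inch '[0,-0.5,0,0, 0,-0.6,0,0, 0,0,0,0, 0,0,2,0, 0,0,-2,0]'
python3 -m inch '[0,0,-2,0, 0,0,-3.5,0, 0,0,-3.5,0, 0,0,-3.5,0, 0,0,-3.5,0]'
python3 - <<'E'
from h import *
sc,sd=cam('scene'),cam('side')
im=eyes.read_camera('side');i2=eyes.read_camera('scene')
a=blobs(im,2,16,roi=(290,175,365,210))[0];b=blobs(i2,2,16,roi=(235,175,300,230))[0];print(a,b)
if a and b: print(tri([(sc,b[0][0]),(sd,a[0][0])]))
print('handle',onz(sc,(387.6,277.7),.135))
cv2.imwrite('pics/p3.png',np.hstack([cv2.resize(im[240:330,230:330],(400,360)),cv2.resize(i2[240:330,330:430],(400,360))])[:,:,::-1])
E
```

```text
clock: 3.63
tcp_pos: [0.5439, -0.2426, 0.0471]
orientation: [-0.003, 0.648, 0.762, -0.002]
wrist_force: [-4.5, -0.1, -4.4]
finger_gap: 0.0448
grip_force: 2.8
clock: 4.05
tcp_pos: [0.5479, -0.2426, 0.212]
orientation: [0.0, 0.647, 0.763, 0.001]
wrist_force: [0.1, -0.5, -1.3]
finger_gap: 0.0451
grip_force: 0.0
[([321.5, 193.9], [319, 188, 6, 14, 63])] [([255.1, 209.3], [251, 201, 9, 17, 94])]
(array([ 0.53287824, -0.24770568,  0.04611148]), [np.float64(0.4), np.float64(0.4)])
handle [0.54556041 0.24029275 0.135     ]
```

View pics/p3.png

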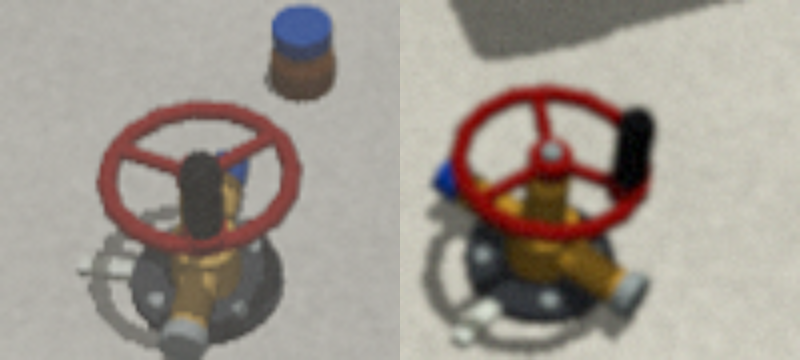

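```bash
python3 - <<'E'
from h import *
sc,sd=cam('scene'),cam('side')
H,e=tri([(sc,(388.2,277.5)),(sd,(280.5,288.7))]);print(H,e)
# hub top (z .111): scene crop (552,152), side hidden; mark outer end z~.012
print('hub',onz(sc,(330+152/4,240+153/4),.111), 'mark',onz(sc,(330+60/4,240+333/4),.005),onz(sd,(230+80/4,240+270/4),.005))
E
```

```text
[0.5411141  0.23874337 0.13173226] [np.float64(0.7), np.float64(0.7)]
hub [0.56025011 0.19696645 0.111     ] mark [0.63493926 0.19494033 0.005     ] [0.63474547 0.20321337 0.005     ]
```

```bash
python3 -m inch '[0,0,-1,0.082, 0,0,-1,0.082, 3.5,0,0,0, 3.7,0,0,0, 3.7,0,0,0]' 0.4 60
python3 -m inch '[3.7,0,0,0, 3.7,0,0,0, 3.7,0,0,0, 3.7,0,0,0, 3.7,0,0,0]'
python3 -m inch '[3.7,0,0,0, 3.7,0,0,0, 3.7,0,0,0, 3.7,0,0,0, 1,0,0,0]'
python3 - <<'E'
from h import *
s=get_state();print(s['tcp_pos'],s['finger_gap'])
c=cam('wrist');im=eyes.read_camera('wrist');cv2.imwrite('pics/w4.png',im[:,:,::-1])
E
```

```text
clock: 4.57
tcp_pos: [0.5478, -0.1331, 0.2297]
orientation: [-0.0, 0.708, 0.706, 0.001]
wrist_force: [0.1, -0.3, -0.1]
finger_gap: 0.0599
grip_force: 0.0
clock: 4.98
tcp_pos: [0.5475, 0.0533, 0.2298]
orientation: [-0.0, 0.707, 0.707, 0.0]
wrist_force: [1.3, -0.3, 0.8]
finger_gap: 0.0597
grip_force: 0.0
clock: 5.4
tcp_pos: [0.5471, 0.2143, 0.2296]
orientation: [-0.001, 0.705, 0.709, 0.001]
wrist_force: [-1.1, 0.2, -0.4]
finger_gap: 0.0597
grip_force: 0.0
[0.54710514 0.2142583  0.2295864 ] 0.05970686602775235
```

View pics/w4.png

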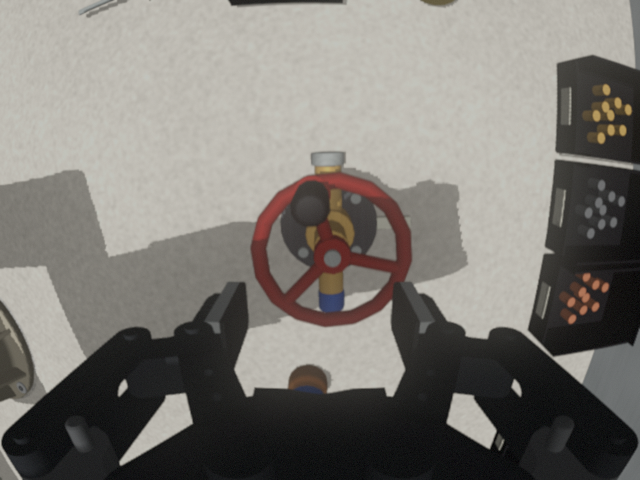

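```bash
python3 - <<'E'
from h import *
c=cam('wrist');im=cv2.imread('pics/w4.png')[:,:,::-1].copy()
print('handle',onz(c,(311,206),.163),'hub',onz(c,(332.5,258),.111))
b,m=blobs(im,0,6,s=120,roi=(240,160,420,335));h=cv2.convexHull(cv2.findNonZero(m))[:,0]
X=np.array([onz(c,q,.102)[:2] for q in h],np.float32);print(cv2.minEnclosingCircle(X))
g=eyes.read_camera('scene');print(get_state()['tcp_pos'])
print('mark pts')
H=cv2.cvtColor(im,cv2.COLOR_RGB2GRAY);print(H[205:230:4,370:420:4])
E
```

```text
handle [0.54282667 0.24293124 0.163     ] hub [0.5570925  0.19555374 0.111     ]
((0.5568463206291199, 0.1956331729888916), 0.05954809859395027)
[0.5472147  0.21177274 0.2294813 ]
mark pts
[[ 69 100  61  66  71  70  69  93 123 127 125 126 129]
 [ 65  76 116  65  66  68  69  67 123 127 126 127 128]
 [ 63  64 121 121  59  66  68  68  95 125 128 123 128]
 [ 65  66 114 117  94  63  68  68  64 128 129 125 124]
 [ 59  61 138 140 139  62  64  68  65 109 129 126 124]
 [ 60  61 137 138 138 104  60  67  66  65 132 127 124]
 [ 60  60 121 126 128 123  58  64  66  62 101 123 122]]
```

```bash
python3 -m inch '[1.5,-0.2,0,0, 1.55,-0.2,0,0, 0,0,2,0, 0,0,2.4,0, 0,0,2.4,0]'
python3 -m inch '[0,0,2.4,0, 0,0,0,0, 0,0,0,0, 0,0,0,0, 0,0,0,0]'
python3 -m inch '[0,0,0,0, 0,0,0,0, 0,0,0,0, 0,0,0,0, 0,0,0,0]' -1 60
python3 -c "from h import *;c=eyes.read_camera('side');cv2.imwrite('pics/p5.png',cv2.resize(c[200:350,180:380,::-1],(800,600)))"
```

```text
clock: 5.92
tcp_pos: [0.5443, 0.2388, 0.1619]
orientation: [0.001, 0.707, 0.707, 0.001]
wrist_force: [0.7, 0.7, -0.5]
finger_gap: 0.06
grip_force: 0.0
clock: 6.33
tcp_pos: [0.5449, 0.2395, 0.1403]
orientation: [0.001, 0.707, 0.707, 0.001]
wrist_force: [0.0, -0.1, 0.5]
finger_gap: 0.0599
grip_force: 0.0
clock: 6.75
tcp_pos: [0.5438, 0.24, 0.1395]
orientation: [0.0, 0.707, 0.707, 0.001]
wrist_force: [-1.6, -0.1, 5.6]
finger_gap: 0.0213
grip_force: 58.6
```

View pics/p5.png

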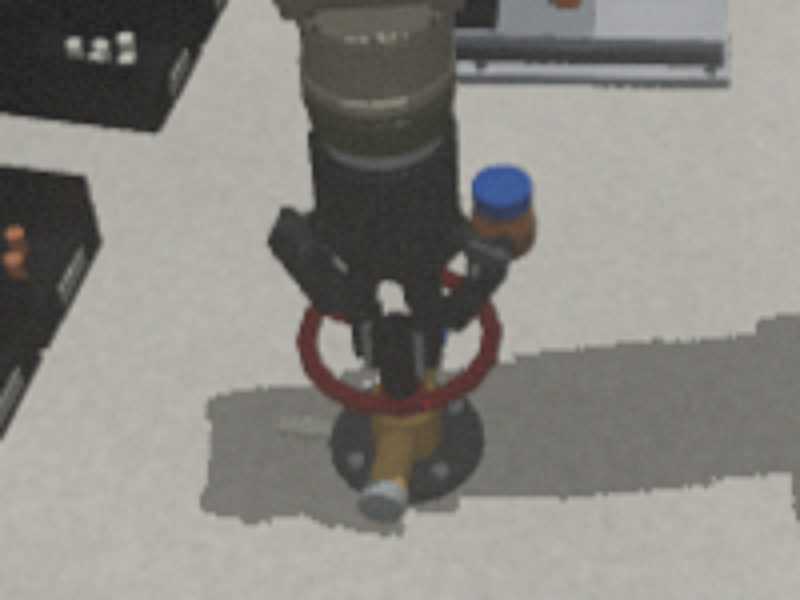

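```bash
cat > plan.py <<'E'
import numpy as np,sys
a,st,n=map(float,sys.argv[1:4])
for i in range(int(n)):
    t=np.radians([a+i*st,a+(i+1)*st]);print(f"{t[1]*57.2958:.0f}: {4.8*(np.sin(t[1])-np.sin(t[0])):.2f},{4.8*(np.cos(t[1])-np.cos(t[0])):.2f},0,0",end=', ' if (i+1)%5 else '\n')
E
python3 plan.py 106 -16 1;echo; python3 plan.py 90 -24 15
python3 -m inch '[0.06,0.46,0,0, 0.09,0.88,0,0, 0,0,0,0, 0,0,0,0, 0,0,0,0]'
```

```text
90: 0.19,1.32,0,0, 
66: -0.41,1.95,0,0, 42: -1.17,1.61,0,0, 18: -1.73,1.00,0,0, -6: -1.99,0.21,0,0, -30: -1.90,-0.62,0,0
-54: -1.48,-1.34,0,0, -78: -0.81,-1.82,0,0, -102: -0.00,-2.00,0,0, -126: 0.81,-1.82,0,0, -150: 1.48,-1.34,0,0
-174: 1.90,-0.62,0,0, -198: 1.99,0.21,0,0, -222: 1.73,1.00,0,0, -246: 1.17,1.61,0,0, -270: 0.41,1.95,0,0
clock: 7.22
tcp_pos: [0.5583, 0.2416, 0.1395]
orientation: [0.001, 0.707, 0.707, 0.001]
wrist_force: [1.0, 0.9, 5.4]
finger_gap: 0.0211
grip_force: 58.9
```

```bash
python3 -m inch '[-0.41,1.95,0,0, -1.17,1.61,0,0, -1.73,1.00,0,0, -1.99,0.21,0,0, -1.90,-0.62,0,0]'
python3 -m inch '[-1.48,-1.34,0,0, -0.81,-1.82,0,0, 0,-2.0,0,0, 0.81,-1.82,0,0, 1.48,-1.34,0,0]'
python3 -m inch '[1.90,-0.62,0,0, 1.99,0.21,0,0, 1.73,1.00,0,0, 1.17,1.61,0,0, 0.41,1.95,0,0]'
python3 -m inch '[0,0,0,0, 0,0,0,0, 0,0,0,0, 0,0,0,0, 0,0,0,0]'
```

```text
clock: 7.63
tcp_pos: [0.5988, 0.1704, 0.1394]
orientation: [-0.001, 0.707, 0.708, 0.002]
wrist_force: [-8.5, 9.6, 11.2]
finger_gap: 0.0209
grip_force: 60.2
clock: 8.05
tcp_pos: [0.5158, 0.1675, 0.1395]
orientation: [0.002, 0.708, 0.706, 0.001]
wrist_force: [7.5, 0.5, 1.7]
finger_gap: 0.0215
grip_force: 59.4
clock: 8.47
tcp_pos: [0.5556, 0.242, 0.1394]
orientation: [0.0, 0.706, 0.708, -0.001]
wrist_force: [-3.7, -8.9, 10.4]
finger_gap: 0.0213
grip_force: 61.3
clock: 8.88
tcp_pos: [0.5583, 0.2416, 0.1395]
orientation: [0.001, 0.707, 0.707, 0.002]
wrist_force: [2.4, 1.1, 5.3]
finger_gap: 0.0213
grip_force: 60.7
```

```bash
python3 -m inch '[-0.41,1.95,0,0, -1.17,1.61,0,0, 0,0,0,0, 0,0,0,0, 0,0,0,0]'
python3 plan.py 42 -10 5; python3 plan.py -8 -5 5;python3 plan.py -33 -5 5
```

```text
clock: 9.3
tcp_pos: [0.5933, 0.2243, 0.1395]
orientation: [0.001, 0.707, 0.707, 0.0]
wrist_force: [0.9, -2.0, 7.3]
finger_gap: 0.0215
grip_force: 61.2
32: -0.67,0.50,0,0, 22: -0.75,0.38,0,0, 12: -0.80,0.24,0,0, 2: -0.83,0.10,0,0, -8: -0.84,-0.04,0,0
-13: -0.41,-0.08,0,0, -18: -0.40,-0.11,0,0, -23: -0.39,-0.15,0,0, -28: -0.38,-0.18,0,0, -33: -0.36,-0.21,0,0
-38: -0.34,-0.24,0,0, -43: -0.32,-0.27,0,0, -48: -0.29,-0.30,0,0, -53: -0.27,-0.32,0,0, -58: -0.24,-0.35,0,0
```

```bash
python3 -m inch '[-0.67,0.50,0,0, -0.75,0.38,0,0, -0.80,0.24,0,0, -0.4,0.07,0,0, 0,0,0,0]'
python3 -m inch '[-0.43,0.03,0,0, 0,0,0,0, -0.42,0,0,0, 0,0,0,0, 0,0,0,0]'
```

```text
clock: 9.72
tcp_pos: [0.6042, 0.1988, 0.1394]
orientation: [0.0, 0.707, 0.707, 0.0]
wrist_force: [-1.2, 0.8, 7.5]
finger_gap: 0.0209
grip_force: 61.2
clock: 10.13
tcp_pos: [0.6044, 0.1949, 0.1394]
orientation: [-0.003, 0.706, 0.708, 0.003]
wrist_force: [-1.5, 12.5, 6.2]
finger_gap: 0.0211
grip_force: 60.9
```

```bash
python3 -m inch '[-0.3,0,0,0, 0,0,0,0, 0,0,0,0, 0,0,0,0, 0,0,0,0]'
```

```text
clock: 10.55
tcp_pos: [0.6044, 0.1946, 0.1395]
orientation: [-0.004, 0.705, 0.709, 0.005]
wrist_force: [-0.9, 20.4, 5.5]
finger_gap: 0.0211
grip_force: 60.8
```

```bash
python3 -m inch '[-0.3,0,0,0, 0,0,0,0, 0,0,0,0, 0,0,0,0, 0,0,0,0]'; python3 -m inch '[0.5,0,0,0, 0.52,0,0,0, 0,0,0,0, 0,0,0,0, 0,0,0,0]'; python3 plan.py 2 24 15
```

```text
clock: 10.97
tcp_pos: [0.6044, 0.1943, 0.1395]
orientation: [-0.006, 0.704, 0.71, 0.007]
wrist_force: [-0.3, 29.1, 3.7]
finger_gap: 0.0213
grip_force: 60.6
clock: 11.38
tcp_pos: [0.6044, 0.1961, 0.1394]
orientation: [-0.0, 0.707, 0.708, 0.001]
wrist_force: [-1.3, 1.9, 6.5]
finger_gap: 0.0212
grip_force: 61.1
26: 1.94,-0.48,0,0, 50: 1.57,-1.23,0,0, 74: 0.94,-1.76,0,0, 98: 0.14,-1.99,0,0, 122: -0.68,-1.88,0,0
146: -1.39,-1.44,0,0, 170: -1.85,-0.75,0,0, 194: -1.99,0.07,0,0, 218: -1.79,0.87,0,0, 242: -1.28,1.53,0,0
266: -0.55,1.92,0,0, 290: 0.28,1.98,0,0, 314: 1.06,1.69,0,0, 338: 1.65,1.12,0,0, 362: 1.97,0.35,0,0
```

```bash
A='x'; python3 -m inch '[1.94,-0.48,0,0, 1.57,-1.23,0,0, 0.94,-1.76,0,0, 0.14,-1.99,0,0, -0.68,-1.88,0,0]'
python3 -m inch '[-1.39,-1.44,0,0, -1.85,-0.75,0,0, -1.99,0.07,0,0, -1.79,0.87,0,0, -1.28,1.53,0,0]'
python3 -m inch '[-0.55,1.92,0,0, 0.28,1.98,0,0, 1.06,1.69,0,0, 1.65,1.12,0,0, 1.97,0.35,0,0]'
python3 -m inch '[0,0,0,0, 0,0,0,0, 0,0,0,0, 0,0,0,0, 0,0,0,0]'
```

```text
clock: 11.8
tcp_pos: [0.5326, 0.2356, 0.1395]
orientation: [0.001, 0.707, 0.708, 0.002]
wrist_force: [7.9, -3.7, 4.9]
finger_gap: 0.0212
grip_force: 60.9
clock: 12.22
tcp_pos: [0.5327, 0.1514, 0.1394]
orientation: [-0.001, 0.707, 0.708, 0.001]
wrist_force: [0.9, 11.1, 4.6]
finger_gap: 0.0211
grip_force: 61.1
clock: 12.63
tcp_pos: [0.6047, 0.194, 0.1393]
orientation: [0.0, 0.708, 0.706, -0.001]
wrist_force: [-9.5, -4.5, 14.2]
finger_gap: 0.0211
grip_force: 62.3
clock: 13.05
tcp_pos: [0.6043, 0.1962, 0.1394]
orientation: [-0.0, 0.707, 0.707, 0.001]
wrist_force: [-1.8, 2.7, 8.4]
finger_gap: 0.0214
grip_force: 61.5
```

```bash
python3 -m inch '[1.94,-0.48,0,0, 1.57,-1.23,0,0, 0.94,-1.76,0,0, 0.14,-1.99,0,0, -0.68,-1.88,0,0]'
python3 -m inch '[-1.39,-1.44,0,0, -1.85,-0.75,0,0, -1.99,0.07,0,0, -1.79,0.87,0,0, -1.28,1.53,0,0]'
python3 -m inch '[-0.55,1.92,0,0, 0.28,1.98,0,0, 1.06,1.69,0,0, 1.65,1.12,0,0, 1.94,0.35,0,0]'
python3 -m inch '[0,0,0,0, 0,0,0,0, 0,0,0,0, 0,0,0,0, 0,0,0,0]'
```

```text
clock: 13.47
tcp_pos: [0.5326, 0.2356, 0.1395]
orientation: [0.001, 0.707, 0.708, 0.002]
wrist_force: [8.4, -4.6, 4.9]
finger_gap: 0.0215
grip_force: 61.2
clock: 13.88
tcp_pos: [0.5326, 0.1516, 0.1395]
orientation: [-0.001, 0.707, 0.708, 0.001]
wrist_force: [0.9, 10.5, 5.5]
finger_gap: 0.0212
grip_force: 61.3
clock: 14.3
tcp_pos: [0.6047, 0.194, 0.1393]
orientation: [0.0, 0.708, 0.706, -0.001]
wrist_force: [-9.7, -5.1, 14.3]
finger_gap: 0.021
grip_force: 62.4
clock: 14.72
tcp_pos: [0.6043, 0.196, 0.1394]
orientation: [-0.0, 0.707, 0.707, 0.001]
wrist_force: [-0.8, 2.3, 7.6]
finger_gap: 0.0215
grip_force: 61.6
```

```bash
python3 -c "from h import *;c=eyes.read_camera('scene');cv2.imwrite('pics/p6.png',c[:,:,::-1]);print(blobs(c,2,16,roi=(235,175,300,230))[0],abs(get_state()['qvel']).max())"
```

```text
[([254.9, 208.6], [251, 201, 8, 17, 97])] 0.0016834355297682961
```

View pics/p6.png

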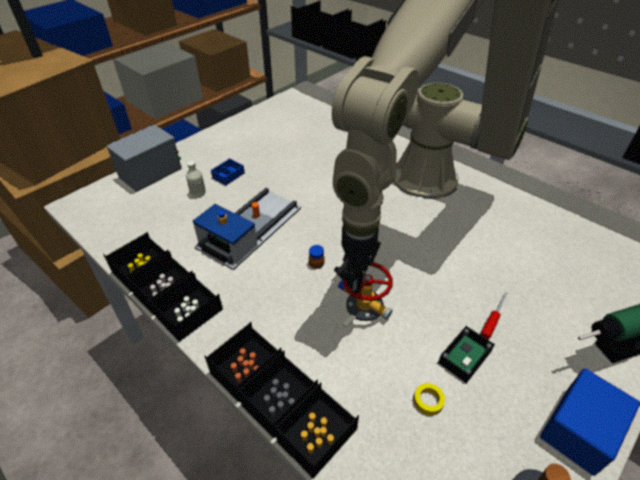

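The shuttle knob is at (255,209), with the housing under the hood. The gripper holds the handle near (350,278), and the other objects are where they started.

```bash
python3 -c "from workcell import env;print(env.hand_in())"
```

```text
the job is handed in; nothing more can be done
None
```

The job is handed in at about 15 s on the robot clock: the shuttle is pushed home against its stop, the valve was closed firmly (29 N at the handle) and reopened two full turns (to within about 1° by the arm's pose), and the gripper still holds the crank handle at rest with nothing else visibly moved.

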